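# Free the music box tray with the release pin

### The job

The little tray in the front of the tin music box is held shut by a hidden spring catch. Take the release pin from its stand, reach down through the slot in the lid and, with the pin, gently feel for the catch and slide it away from the crank until the tray springs fully out; then put the pin back upright in its stand, fully down. Touch the box with the pin only, do not force the catch against its end stop, and leave the other things where they are.

Things in the scene. Friction and masses are not known exactly. Their poses are not given: they have to be found in the camera images.
- musicbox: tin music box, fixed to the table, 150 mm (x, front to back) by 170 mm (y) by 84 mm high, lid 3 mm thick; origin under its centre, z up. Its front (-x side) holds the shut tray, which springs out towards -x; the crank is on its -y side (reaches 42 mm out, well below the lid). More than 14 N between the pin and the box or anything in it is forcing it
- slot (a point): centre of the slot in the lid, at the lid's top face; axes as the box. The slot is 40 mm long along y and 9 mm wide along x. The pin goes in near its -y end (crank end), clear of the catch
- catch_zone (a point): fixed point 28 mm straight below the slot's centre, the middle of where the hidden catch may be; axes as the box. The catch is an upright black steel tab across the slot, 30 mm wide (x), 4 mm thick (y), top 16 mm and bottom 40 mm below the lid's top. Its face towards the crank is, at rest, anywhere within 8 mm in y of this point: it differs from run to run, no reading gives it, and it must be felt
- hollow_floor (a point): rigid floor of the hollow under the slot, 44 mm below the lid's top. How the catch acts: it slides to the box's +y against a spring, about 2 N at first touch, rising to 4 or 5 N, then easing off as it trips; it frees the tray after 4 to 5 mm of travel and meets a rigid end stop at 6.5 mm. Once the tray has moved out the catch may be let go: the tray stays out
- drawer (a joint): how far the tray stands out of the box, m: 0 latched shut, 0.045 fully out; its own spring drives it out within about 1 s once tripped
- pin: release pin, loose, 60 g: a round steel shank 6 mm in diameter and 50 mm long below a square wooden handle 16 x 16 mm and 48 mm long; stands upright in the stand at the start. Origin at the shank's lower tip, z along the pin up to the handle, x and y square to the handle's flats
- pin_grip (a point): centre of the pin's handle, 74 mm above the tip, where to grasp it; axes as the pin
- pin_tip (a point): lower end of the pin's shank
- stand_hole0 (a point): mouth of the hole in the top of the pin stand, a fixed dark wooden block 56 x 56 x 60 mm high; the hole is 11 mm wide and 54 mm deep. Stored, the handle's lower end rests on the block's top and the tip is 50 mm below the mouth. The stand and the piece case change sides of the table from run to run
- case: bystander: horn piece case, 104 x 134 x 59 mm high, origin under its centre; leave in place
- bell: bystander: bronze bell weight, 60 mm wide, 69 mm high, origin under its centre; leave in place
- bottle: bystander: stoneware sake bottle, 76 mm wide, 165 mm high, origin under its centre; leave in place
- lacquer: bystander: red lacquered round tray, 170 mm wide, 16 mm high, origin under its centre; leave in place
- cup: bystander: small sake cup, 52 mm wide, 42 mm high, origin under its centre; leave in place
- piece0: bystander: small flat wooden shogi piece on the table, 29 x 22 x 8 mm, origin under its broad part; leave in place
- piece1: bystander: small flat wooden shogi piece on the table, 29 x 22 x 8 mm, origin under its broad part; leave in place
There are look-alikes about, which are no part of the job. What is shaped like the pin but green is not meant. Leave any purple look-alike of the part that bears stand_hole0 alone.

How it is judged:
By the outcome, as a careful person would: the job done as asked, in the order asked, and still so for the second after the job is handed in, with the robot touching nothing.
It also fails if it takes over 70 s, if anything falls off the work surface, if the arm or the gripper's body presses on something with over 40 N, if the wrist force passes 120 N, or if a joint passes its speed limit or range.

### The arm

A 6-joint arm with a two-finger parallel gripper is mounted at the origin on the work surface. World frame = base frame: x ahead of the robot, y to its left, z up, the work surface at z = 0. Lengths are in m, angles in rad, forces in N, time in s.
With the tool pointing down it reaches from about 0.3 to 0.875 m from the base axis. Payload 6.4 kg.
Tool frame: the origin (TCP) lies at the very end of the fingers, on their centre line; the grasp point (between the pads) lies 19 mm behind it (ctrl.grip_point_offset is the z of the grasp point in the tool frame, in m); z points along the fingers, y is the direction in which the jaws open and shut (so a half turn about z gives the same grasp; the last joint's range is limited). The gripper opens to 85 mm and grips with 20 to 120 N. Pads are 22 mm wide; open, the fingers measure 114 mm over their backs; the gripper's body (76 mm by 85 mm) begins 54 mm behind the grasp point. The pads swing forward as they close: fully open they stand 13 mm farther back than shut.
Start: joints at [-1.526, 0.181, 1.607, -0, 1.354, -0.206], TCP at [0.143, -0.557, 0.231] pointing down, gripper open.
Joint ranges: [-2.99, 2.99], [-0.89, 2.07], [0.3, 2.58], [-1.14, 4.28], [0, 2.63], [-3.12, 3.12]. Speed limits (rad/s): [2.57, 2.57, 3.01, 3.14, 3.14, 3.14].

### API

Orientations are given as a unit quaternion [w, x, y, z].
In Python, from bench import status, cams, ctrl gives the robot as it stands.
- The arm moves only by the shell command python3 -m handwheel 'ROWS'. ROWS is JSON, a list of rows, each an object with "grip": the finger opening in cm, from 0 to 8.54; "linear": the shift along the tool's x, y, z in cm, a list of three; "rotation": the turn, a rotation vector about the tool's x, y, z in degrees, a list of three. A call has 1 to 12 rows; each row is the pose to reach, as a shift and turn from the pose commanded when the call began, along the tool's axes at that moment; what a row does not reach only later rows make up. A row lasts 1/12 s, in which the tool goes at most 41.7 mm and 7.16 degrees, less where a joint would pass 70% of its speed; a pose out of reach is approached as far as the arm can. A call with a gripper value outside its range is refused whole. The fingers move at their own pace and stop on an object; the grip force is fixed at half the most. Time passes only in rows, so rows that repeat a pose let the fingers close. It gives the time, the measured TCP pose, the force and the opening at its end, in the units of the state.
- status.get_obs(): the state, without advancing time (a new reading comes with each control period).
- cams.camera(name): name is "side" or "top"; returns the picture (420x560x3 uint8, red, green, blue); there is no depth.
- cams.camera_info(name): a dict with "fovy" (degrees; the focal length in pixels is half the picture's height over the tangent of half this angle, whatever the lens; pixels are square), "cx", "cy" (the principal point, pixels), "k1" (the pictures are not rectified: a ray, as slopes to the right and down, at radius r is drawn at 1 + k1 r^2 times it, then the intrinsics apply), "world_from_camera" (4x4, takes a point from camera to world coordinates). Camera axes: x right, y down, z forward; pixel columns grow to the right and rows downward; lengths in m; the calibration is good to about 2 mm. A picture is of the moment at which its call begins. camera_info takes no time and is no camera call.
- ctrl.hand_in(): hands the job in, once; it reports no verdict.
The state is a dict: "time_s": time; "q": joint angles; "dq": joint speeds; "joint_efforts": joint torques, N m; "eef_pos": TCP position; "eef_rot": TCP orientation; "wrist_force": force on the tool from outside, world axes, zero at the start; "torque": the same for the moment, N m; "opening": opening from 0.0 (shut) to 1.0 (fully open).
Only numpy, scipy, OpenCV 4.12 (cv2) and the standard library are available. Lean on these libraries where they do the work, as an engineer would, in place of code of your own. Each camera call takes 0.05 s, during which the arm holds its last target.

## Working session

There is one attempt and no reset: what is moved stays moved. The work goes in short steps, Python scripts to look and compute and a shell command to move; the robot and the scene stay as the last step left them, time stands still between calls to the robot, and variables do not carry over. Pictures are saved under pics/ and viewed, and the job is handed in when it is done.

```bash
mkdir -p pics; ls
python3 - <<'E'
from bench import status,cams,ctrl
import cv2,json
print(status.get_obs(), ctrl.grip_point_offset)
for n in("side","top"):
    im=cams.camera(n); cv2.imwrite(f"pics/{n}0.png",im[:,:,::-1]); print(n,cams.camera_info(n))
E
```

```text
pics
{'time_s': 0.0, 'q': array([-1.52630271e+00,  1.81562435e-01,  1.60801270e+00,  1.78289290e-06,
        1.35376009e+00, -2.06315186e-01]), 'dq': array([ 8.01744650e-05, -2.55864475e-04,  2.20233519e-04, -2.56943525e-04,
       -1.53429786e-03, -7.49680957e-04]), 'joint_efforts': array([ 1.81745701e-03, -4.44867289e+01, -3.51332831e+01, -2.18539776e-04,
        9.15440643e-03, -2.62585473e-05]), 'eef_pos': array([ 0.14269216, -0.55645172,  0.23036984]), 'eef_rot': array([-8.68363326e-04,  9.92146815e-01,  1.25075731e-01,  7.12869031e-05]), 'wrist_force': array([-0.2041112 , -1.16904823,  0.40900518]), 'torque': array([0.0305801 , 0.01026976, 0.01867323]), 'opening': 1.0007260877793442} -0.0187
side {'fovy': 57.88549346276291, 'cx': 281.0663638151829, 'cy': 211.46202537801904, 'k1': -0.008583841353040597, 'world_from_camera': array([[-0.88490517, -0.3274584 ,  0.33123079,  0.22782253],
       [-0.4655304 ,  0.64467311, -0.60636461,  0.57230742],
       [-0.01497639, -0.69077318, -0.7229164 ,  0.72478275],
       [ 0.        ,  0.        ,  0.        ,  1.        ]])}
top {'fovy': 46.66025200742908, 'cx': 275.94570789004047, 'cy': 210.26943203851405, 'k1': -0.14934665825531565, 'world_from_camera': array([[ 0.027965  , -0.99077658,  0.13258859,  0.39666837],
       [-0.99955837, -0.02905027, -0.00625751,  0.01398523],
       [ 0.01005153, -0.13235504, -0.99115141,  1.18154278],
       [ 0.        ,  0.        ,  0.        ,  1.        ]])}
```

View pics/side0.png

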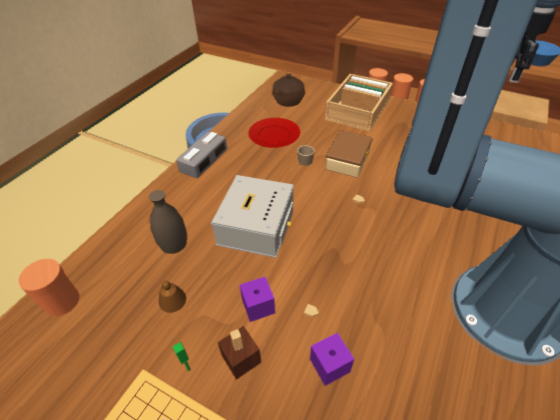

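View pics/top0.png

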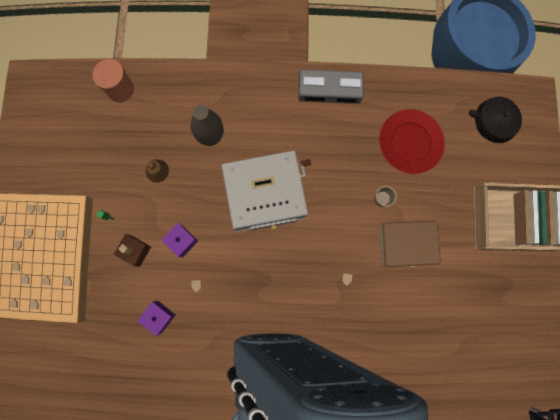

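The top view has four candidates. The dark wooden stand holding a tan-handled pin is at top (132,250) / side (239,350). The two purple blocks, at top (179,240) and (155,318), are look-alikes, and so is the green pin at top (103,214). The dark stand with the wooden pin fits the description. I'll enlarge crops to confirm.

```bash
cat > h.py <<'E'
import numpy as np,cv2
from bench import status,cams,ctrl
def K(i):
    f=210/np.tan(np.radians(i["fovy"]/2)); return np.array([[f,0,i["cx"]],[0,f,i["cy"]],[0,0,1]])
def ray(n,uv):
    i=cams.camera_info(n); p=cv2.undistortPoints(np.array([[uv]],float),K(i),np.array([i["k1"],0,0,0.]))[0,0]
    T=i["world_from_camera"]; return T[:3,3],T[:3,:3]@np.array([p[0],p[1],1])
def plane(n,uv,z):
    o,d=ray(n,uv); return o+d*(z-o[2])/d[2]
def tri(a,b):
    (o1,d1),(o2,d2)=ray("side",a),ray("top",b)
    s=np.linalg.lstsq(np.c_[d1,-d2],o2-o1,rcond=None)[0]
    A,B=o1+s[0]*d1,o2+s[1]*d2; return (A+B)/2,np.linalg.norm(A-B)
def proj(n,P):
    i=cams.camera_info(n); W=np.linalg.inv(i["world_from_camera"])
    return cv2.projectPoints(np.array(P,float).reshape(-1,1,3),cv2.Rodrigues(W[:3,:3])[0],W[:3,3],K(i),np.array([i["k1"],0,0,0.]))[0][:,0]
def crop(im,u,v,w,h,s,fn):
    c=im[v:v+h,u:u+w,::-1]; cv2.imwrite("pics/"+fn,cv2.resize(c,None,fx=s,fy=s,interpolation=cv2.INTER_CUBIC))
E
python3 - <<'E'
import cv2,numpy as np
s=cv2.imread("pics/side0.png");t=cv2.imread("pics/top0.png")
f=lambda im,u,v,w,h,k:cv2.resize(im[v:v+h,u:u+w],None,fx=k,fy=k,interpolation=cv2.INTER_CUBIC)
cv2.imwrite("pics/cs.png",f(s,200,310,80,75,8))
cv2.imwrite("pics/ct.png",f(t,90,200,80,75,8))
cv2.imwrite("pics/bs.png",f(s,205,170,100,85,7))
cv2.imwrite("pics/bt.png",f(t,215,145,100,90,7))
E
```

```text
(no output)
```

View pics/cs.png

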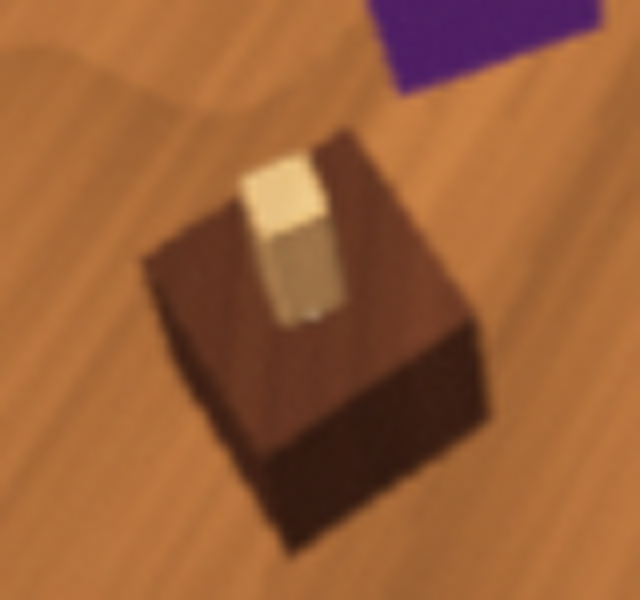

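View pics/ct.png

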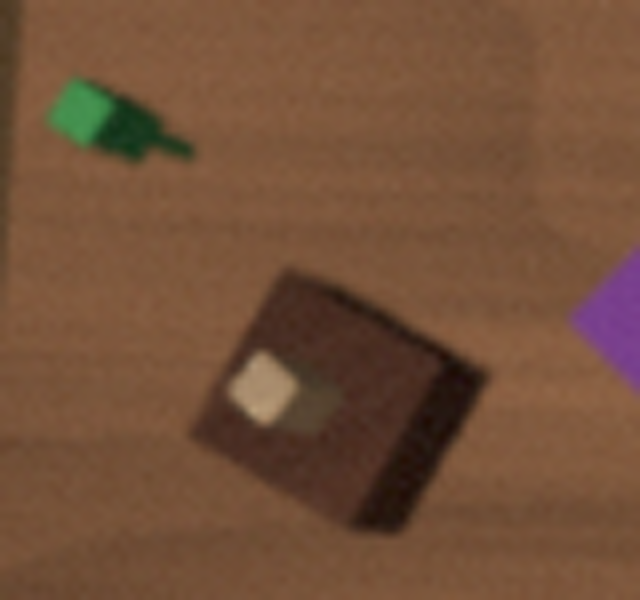

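View pics/bs.png

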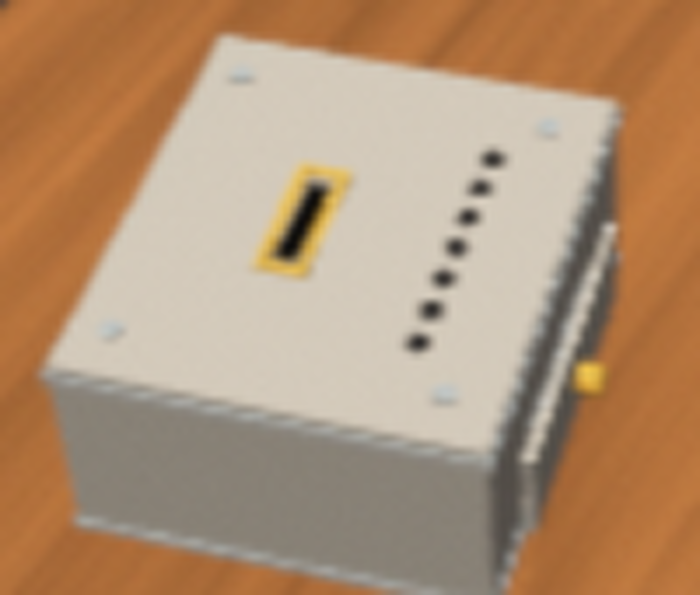

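View pics/bt.png

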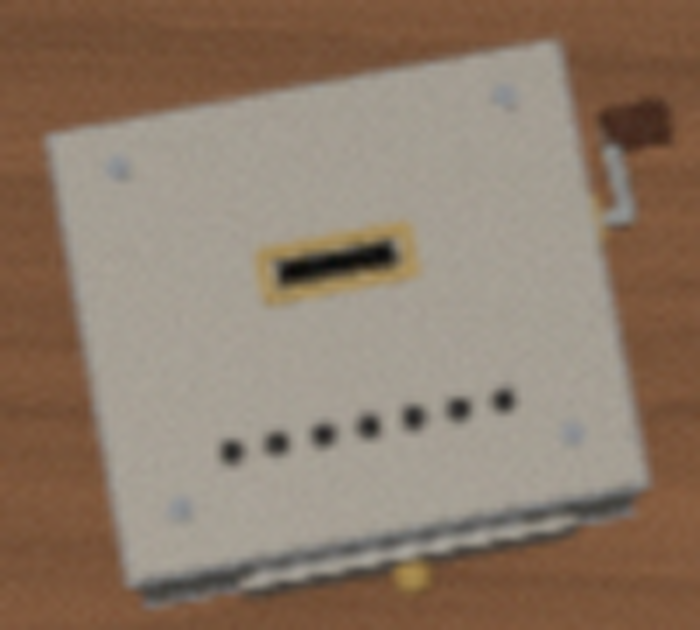

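The crops confirm it: a tan square handle in the dark brown stand, and the green pin lying or leaning elsewhere. On the box, the slot is in its yellow frame, the crank is on the -y side, and the tray knob faces -x. Next I measure.

Run:
```python
from h import *
c=lambda x,y,u,v,k:((x+.5)/k-.5+u,(y+.5)/k-.5+v)
def quad(S,T,so,to,k,z,name):
    S=[c(*p,*so,k) for p in S];T=[c(*p,*to,k) for p in T]
    P=[];Q=[];R=[]
    for a,b in zip(S,T):
        p,e=tri(a,b);print(name,'tri',p.round(4),'gap',round(e,4),'S',plane("side",a,z).round(4)[:2],'T',plane("top",b,z).round(4)[:2]);P.append(p);Q.append(plane("side",a,z));R.append(plane("top",b,z))
    P,Q,R=map(np.array,(P,Q,R))
    for n,X in(('tri',P),('S',Q),('T',R)):
        d=[np.linalg.norm(X[i]-X[(i+1)%4]) for i in range(4)]
        a=[np.degrees(np.arctan2(*(X[(i+1)%4]-X[i])[[1,0]])) for i in range(4)]
        print(n,'ctr',X.mean(0).round(4),'sides',np.round(d,4),'ang',np.round(a,1))
# order: +x+y, +x-y, -x-y, -x+y
quad([(45,373),(222,37),(620,103),(492,460)],[(48,133),(560,40),(648,487),(130,585)],(205,170),(215,145),7,.084,'lid')
quad([(145,262),(347,130),(478,320),(265,455)],[(288,268),(450,362),(355,530),(190,433)],(200,310),(90,200),8,.06,'stand')
quad([(240,180),(303,150),(328,212),(263,240)],[(262,350),(300,388),(265,427),(228,390)],(200,310),(90,200),8,.108,'pin')
# slot by dark mask
for n,(u,v,w,h) in(("side",(240,192,18,18)),("top",(250,174,26,18))):
    im=cv2.imread(f"pics/{n}0.png");g=im.max(2)[v:v+h,u:u+w].astype(float)
    wt=np.clip(90-g,0,None); 
    yy,xx=np.mgrid[0:h,0:w]; m=(wt*xx).sum()/wt.sum()+u,(wt*yy).sum()/wt.sum()+v
    print(n,'slot',np.round(m,2),plane(n,m,.084).round(4))
    hsv=cv2.cvtColor(im,cv2.COLOR_BGR2HSV);mk=np.zeros(g.shape,np.uint8)
    sub=hsv[v-4:v+h+4,u-4:u+w+4];mk=cv2.inRange(sub,(15,90,100),(35,255,255))
    cnt=max(cv2.findContours(mk,cv2.RETR_EXTERNAL,2)[0],key=cv2.contourArea)
    r=cv2.minAreaRect(cnt);p=(r[0][0]+u-4,r[0][1]+v-4);print('frame',np.round(p,2),plane(n,p,.084).round(4))
```

```text
lid tri [0.6494 0.1364 0.0802] gap 0.0001 S [0.6471 0.1389] T [0.6485 0.1359]
lid tri [ 0.6868 -0.032   0.0804] gap 0.0018 S [ 0.6852 -0.0284] T [ 0.685  -0.0322]
lid tri [ 0.5379 -0.0638  0.0826] gap 0.0022 S [ 0.5383 -0.0622] T [ 0.5367 -0.0641]
lid tri [0.5005 0.1032 0.0813] gap 0.0009 S [0.4998 0.1053] T [0.4998 0.1028]
tri ctr [0.5937 0.0359 0.0811] sides [0.1724 0.1523 0.1712 0.1526] ang [ -77.5 -167.9  102.6   12.6]
S ctr [0.5926 0.0384 0.084 ] sides [0.1716 0.1507 0.1718 0.151 ] ang [ -77.2 -167.1  102.9   12.9]
T ctr [0.5925 0.0356 0.084 ] sides [0.172  0.1518 0.1709 0.1523] ang [ -77.7 -167.9  102.4   12.6]
stand tri [0.4833 0.3584 0.0551] gap 0.0006 S [0.4817 0.36  ] T [0.4827 0.3567]
stand tri [0.4583 0.3087 0.0549] gap 0.0024 S [0.4577 0.3111] T [0.4569 0.3068]
stand tri [0.4081 0.3343 0.0538] gap 0.0017 S [0.4072 0.3368] T [0.4073 0.3322]
stand tri [0.4338 0.3839 0.058 ] gap 0.0005 S [0.4334 0.3845] T [0.4335 0.3831]
tri ctr [0.4459 0.3463 0.0555] sides [0.0556 0.0563 0.056  0.0558] ang [-116.7  153.    62.6  -27.2]
S ctr [0.445  0.3481 0.06  ] sides [0.0545 0.0566 0.05
[... 241 characters left out ...]
374 0.1066] gap 0.0021 S [0.4472 0.3383] T [0.4456 0.3365]
pin tri [0.435  0.3469 0.1056] gap 0.0012 S [0.4348 0.3479] T [0.4344 0.3459]
pin tri [0.4447 0.3584 0.1045] gap 0.0006 S [0.4438 0.3597] T [0.4443 0.3571]
tri ctr [0.4457 0.348  0.1054] sides [0.0154 0.015  0.0151 0.0148] ang [-129.4  140.9   49.9  -38.2]
S ctr [0.4453 0.3491 0.108 ] sides [0.0148 0.0157 0.0148 0.015 ] ang [-124.6  142.2   52.6  -37.9]
T ctr [0.445  0.3469 0.108 ] sides [0.0154 0.0146 0.015  0.0146] ang [-131.5  140.2   48.6  -38.2]
side slot [247.62 201.47] [0.6084 0.0418 0.084 ]
frame [247.77 200.9 ] [0.6091 0.04   0.084 ]
top slot [262.59 182.1 ] [0.6077 0.0395 0.084 ]
frame [262.63 182.17] [0.6076 0.0394 0.084 ]
```

```bash
cat >> h.py <<'E'
from scipy.spatial.transform import Rotation as R
def tool():
    o=status.get_obs(); q=o["eef_rot"]; return o["eef_pos"],R.from_quat([q[1],q[2],q[3],q[0]])
def go(P,yaw=None):
    p,r=tool(); d=r.inv().apply(np.array(P)-p)*100
    s="linear %s cm |%.1f|"%(d.round(2),np.linalg.norm(d))
    if yaw is not None:
        a=np.radians(yaw);X=[np.cos(a),np.sin(a),0];Y=[np.sin(a),-np.cos(a),0]
        t=R.from_matrix(np.array([X,Y,[0,0,-1]]).T); s+=" rot %s"%(r.inv()*t).as_rotvec(degrees=True).round(1)
    print(s)
E
python3 - <<'E'
from h import *
go([.44,-.2,.25],30)
for n,uv in(("bottle",(200,112)),("green",(101,214)),("purple",(179,240)),("bell",(153,165))): print(n,plane("top",uv,{"bottle":.165,"green":.1,"purple":.06,"bell":.069}[n]).round(3))
E
```

```text
linear [ 37.65 -27.16  -1.9 ] cm |46.5| rot [ -0.1  -0.  -15.6]
bottle [0.744 0.179 0.165]
green [0.521 0.405 0.1  ]
purple [0.471 0.229 0.06 ]
bell [0.645 0.299 0.069]
```

```bash
python3 -m handwheel '[{"grip":5,"linear":[19,-13.6,-1],"rotation":[0,0,-8]},{"grip":5,"linear":[19,-13.6,-1],"rotation":[0,0,-8]},{"grip":5,"linear":[19,-13.6,-1],"rotation":[0,0,-8]},{"grip":5,"linear":[19,-13.6,-1],"rotation":[0,0,-8]},{"grip":5,"linear":[19,-13.6,-1],"rotation":[0,0,-8]},{"grip":5,"linear":[37.6,-27.2,-2],"rotation":[0,0,-15.6]},{"grip":5,"linear":[37.6,-27.2,-2],"rotation":[0,0,-15.6]},{"grip":5,"linear":[37.6,-27.2,-2],"rotation":[0,0,-15.6]},{"grip":5,"linear":[37.6,-27.2,-2],"rotation":[0,0,-15.6]},{"grip":5,"linear":[37.6,-27.2,-2],"rotation":[0,0,-15.6]},{"grip":5,"linear":[37.6,-27.2,-2],"rotation":[0,0,-15.6]},{"grip":5,"linear":[37.6,-27.2,-2],"rotation":[0,0,-15.6]}]'; python3 -c "
from h import *
go([.445,.348,.2],50.8)"
```

```text
time_s: 1.1
eef_pos: [0.4422, -0.1952, 0.2515]
eef_rot: [-0.001, 0.965, 0.261, 0.001]
wrist_force: [0.3, 0.6, -0.7]
opening: 0.586
linear [ 27.62 -46.77   5.25] cm |54.6| rot [ -0.   -0.1 -20.5]
```

```bash
python3 -m handwheel '[{"grip":5,"linear":[27.6,-46.8,3],"rotation":[0,0,-20.5]},{"grip":5,"linear":[27.6,-46.8,3],"rotation":[0,0,-20.5]},{"grip":5,"linear":[27.6,-46.8,3],"rotation":[0,0,-20.5]},{"grip":5,"linear":[27.6,-46.8,3],"rotation":[0,0,-20.5]},{"grip":5,"linear":[27.6,-46.8,3],"rotation":[0,0,-20.5]},{"grip":5,"linear":[27.6,-46.8,3],"rotation":[0,0,-20.5]},{"grip":5,"linear":[27.6,-46.8,3],"rotation":[0,0,-20.5]},{"grip":5,"linear":[27.6,-46.8,3],"rotation":[0,0,-20.5]},{"grip":5,"linear":[27.6,-46.8,3],"rotation":[0,0,-20.5]},{"grip":5,"linear":[27.6,-46.8,3],"rotation":[0,0,-20.5]},{"grip":5,"linear":[27.6,-46.8,3],"rotation":[0,0,-20.5]},{"grip":5,"linear":[27.6,-46.8,3],"rotation":[0,0,-20.5]}]'; python3 -c "
from h import *
go([.445,.348,.13],50.8)"
```

```text
time_s: 2.1
eef_pos: [0.4438, 0.3008, 0.2233]
eef_rot: [0.0, 0.905, 0.426, -0.0]
wrist_force: [1.1, -0.2, -0.3]
opening: 0.586
linear [ 3.72 -2.91  9.33] cm |10.5| rot [ 0.   0.  -0.3]
```

```bash
python3 -m handwheel '[{"grip":5,"linear":[3.7,-2.9,5],"rotation":[0,0,-0.3]},{"grip":5,"linear":[3.7,-2.9,9.3],"rotation":[0,0,-0.3]},{"grip":5,"linear":[3.7,-2.9,9.3],"rotation":[0,0,-0.3]},{"grip":5,"linear":[3.7,-2.9,9.3],"rotation":[0,0,-0.3]},{"grip":5,"linear":[3.7,-2.9,9.3],"rotation":[0,0,-0.3]}]'
python3 - <<'E'
from h import *
go([.445,.348,.068],50.8)
s=cams.camera("side");t=cams.camera("top")
crop(s,170,270,130,115,6,"g_s.png");crop(t,80,190,130,110,6,"g_t.png")
E
```

```text
time_s: 2.52
eef_pos: [0.4444, 0.3453, 0.1293]
eef_rot: [0.0, 0.903, 0.429, -0.002]
wrist_force: [-0.5, -0.0, -0.0]
opening: 0.582
linear [ 0.27 -0.11  6.13] cm |6.1| rot [-0.1  0.2  0. ]
```

View pics/g_s.png

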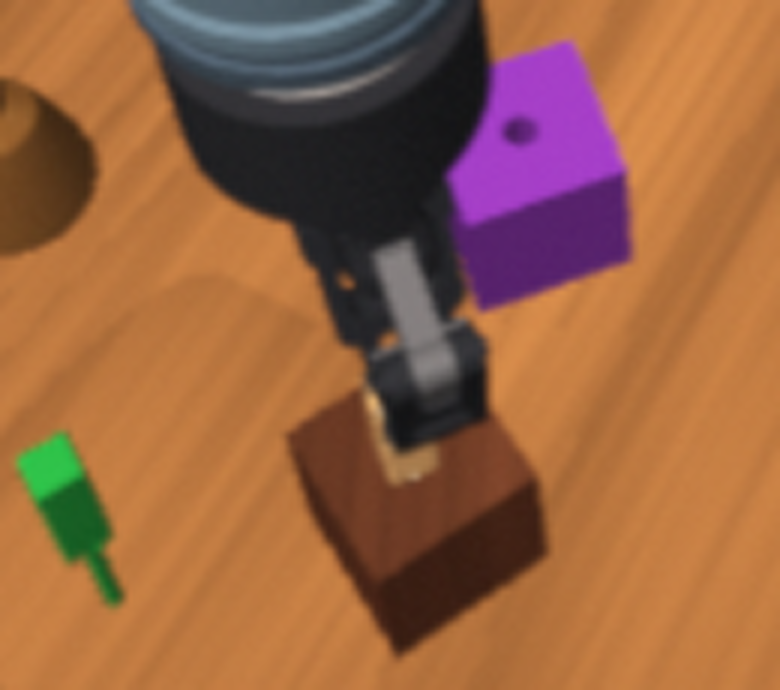

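View pics/g_t.png

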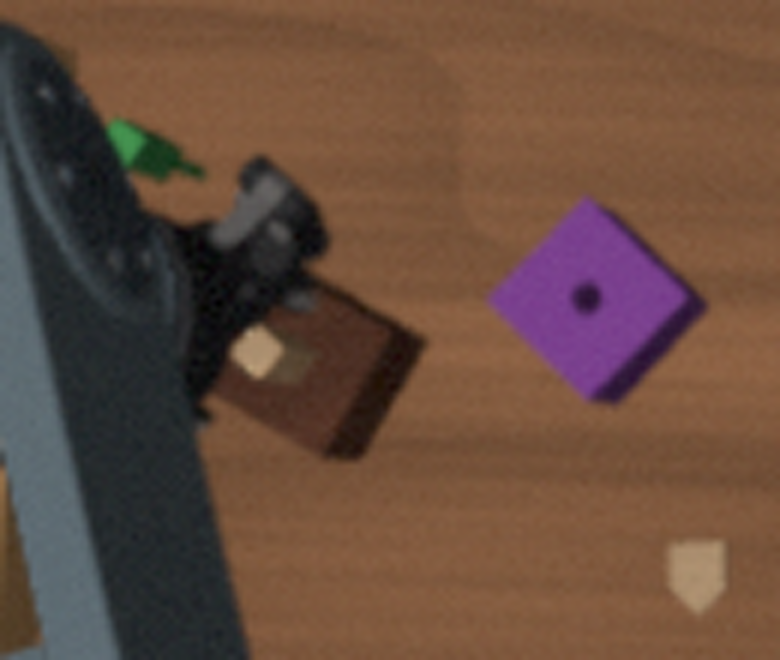

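The pin is between the jaws in both views: side crop (405,440) and top crop (258,352). The purple block and the green pin are clear. Descending.

```bash
python3 -m handwheel '[{"grip":5,"linear":[0.15,-0.05,3],"rotation":[0,0,0]},{"grip":5,"linear":[0.15,-0.05,5],"rotation":[0,0,0]},{"grip":5,"linear":[0.15,-0.05,6.1],"rotation":[0,0,0]},{"grip":5,"linear":[0.15,-0.05,6.1],"rotation":[0,0,0]},{"grip":5,"linear":[0.15,-0.05,6.1],"rotation":[0,0,0]},{"grip":5,"linear":[0.15,-0.05,6.1],"rotation":[0,0,0]}]'
python3 - <<'E'
from h import *
go([.445,.348,.068],50.8)
s=cams.camera("side")
crop(s,170,270,130,115,6,"g_s2.png")
E
```

```text
time_s: 3.12
eef_pos: [0.4476, 0.3478, 0.0718]
eef_rot: [-0.0, 0.904, 0.428, 0.002]
wrist_force: [0.0, -0.3, 0.2]
opening: 0.583
linear [-0.16 -0.21  0.38] cm |0.5| rot [ 0.1 -0.2 -0.1]
```

View pics/g_s2.png

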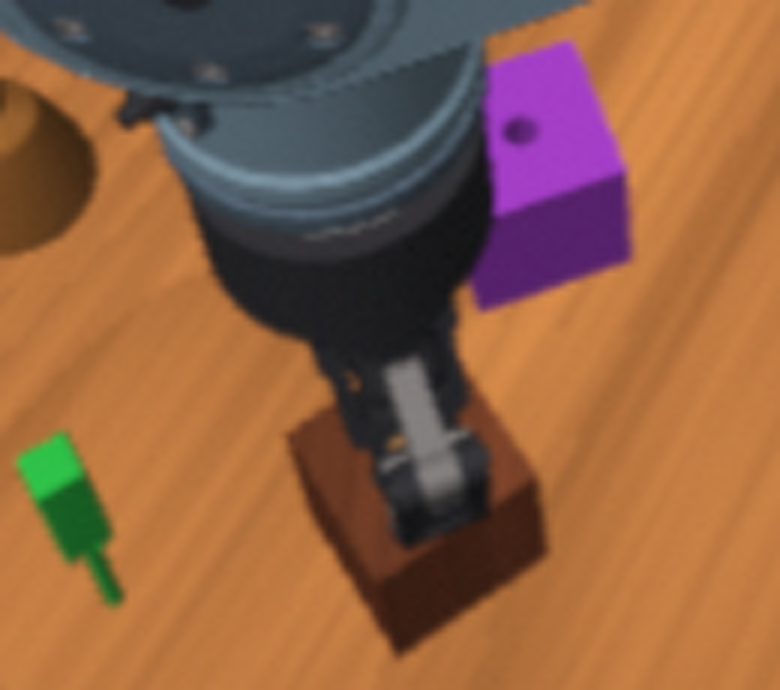

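```bash
python3 -m handwheel '[{"grip":5,"linear":[0,-0.1,0.35],"rotation":[0,0,0]},{"grip":5,"linear":[0,-0.1,0.35],"rotation":[0,0,0]},{"grip":5,"linear":[0,-0.1,0.35],"rotation":[0,0,0]}]';python3 -m handwheel '[{"grip":5,"linear":[0,0,0],"rotation":[0,0,0]}]'; python3 -m handwheel '[{"grip":0.5,"linear":[0,0,0],"rotation":[0,0,0]},{"grip":0.5,"linear":[0,0,0],"rotation":[0,0,0]},{"grip":0.5,"linear":[0,0,0],"rotation":[0,0,0]},{"grip":0.5,"linear":[0,0,0],"rotation":[0,0,0]},{"grip":0.5,"linear":[0,0,0],"rotation":[0,0,0]},{"grip":0.5,"linear":[0,0,0],"rotation":[0,0,0]}]'
python3 - <<'E'
from h import *
go([.445,.348,.068],50.8)
E
```

```text
time_s: 3.42
eef_pos: [0.4453, 0.3482, 0.0666]
eef_rot: [-0.0, 0.903, 0.429, 0.0]
wrist_force: [0.6, 1.0, -0.6]
opening: 0.584
time_s: 3.5
eef_pos: [0.4453, 0.3482, 0.0664]
eef_rot: [0.0, 0.903, 0.429, 0.0]
wrist_force: [0.4, -0.6, -0.4]
opening: 0.584
time_s: 4.0
eef_pos: [0.4454, 0.3482, 0.0664]
eef_rot: [-0.0, 0.903, 0.429, 0.0]
wrist_force: [-1.3, 0.6, 1.0]
opening: 0.182
linear [-0.04 -0.02 -0.16] cm |0.2| rot [ 0. -0. -0.]
```

Gripped: opening 0.182 is about 15.5 mm, matching the handle. The seated TCP is (0.4454, 0.3482, 0.0664), so the tip sits 56.4 mm below the TCP. Lifting.

```bash
python3 -m handwheel '[{"grip":0.5,"linear":[0,0,-0.5],"rotation":[0,0,0]},{"grip":0.5,"linear":[0,0,-2],"rotation":[0,0,0]},{"grip":0.5,"linear":[0,0,-4],"rotation":[0,0,0]},{"grip":0.5,"linear":[0,0,-6],"rotation":[0,0,0]},{"grip":0.5,"linear":[0,0,-8],"rotation":[0,0,0]},{"grip":0.5,"linear":[0,0,-10],"rotation":[0,0,0]},{"grip":0.5,"linear":[0,0,-10.4],"rotation":[0,0,0]},{"grip":0.5,"linear":[0,0,-10.4],"rotation":[0,0,0]},{"grip":0.5,"linear":[0,0,-10.4],"rotation":[0,0,0]}]'
python3 - <<'E'
from h import *
b=np.radians(12.6); S=np.array([.608,.0405,.084]); by=np.array([-np.sin(b),np.cos(b),0])
print(S-.0155*by)
s=cams.camera("side");t=cams.camera("top")
crop(s,170,210,130,115,6,"l_s.png");crop(t,80,190,130,110,6,"l_t.png")
E
```

```text
time_s: 4.75
eef_pos: [0.4449, 0.3479, 0.1695]
eef_rot: [0.0, 0.903, 0.429, -0.0]
wrist_force: [-0.1, -0.9, -1.3]
opening: 0.177
[0.61138122 0.02537329 0.084     ]
```

View pics/l_s.png

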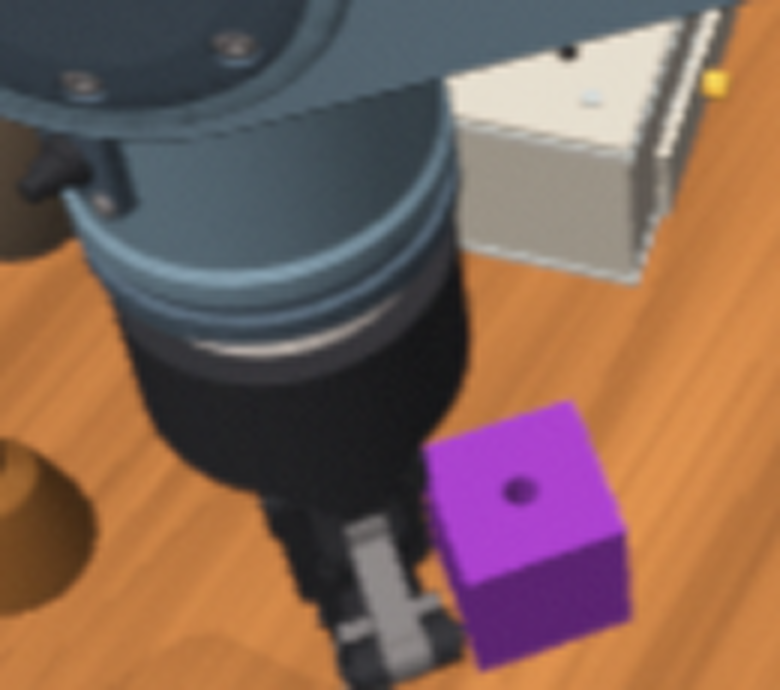

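View pics/l_t.png

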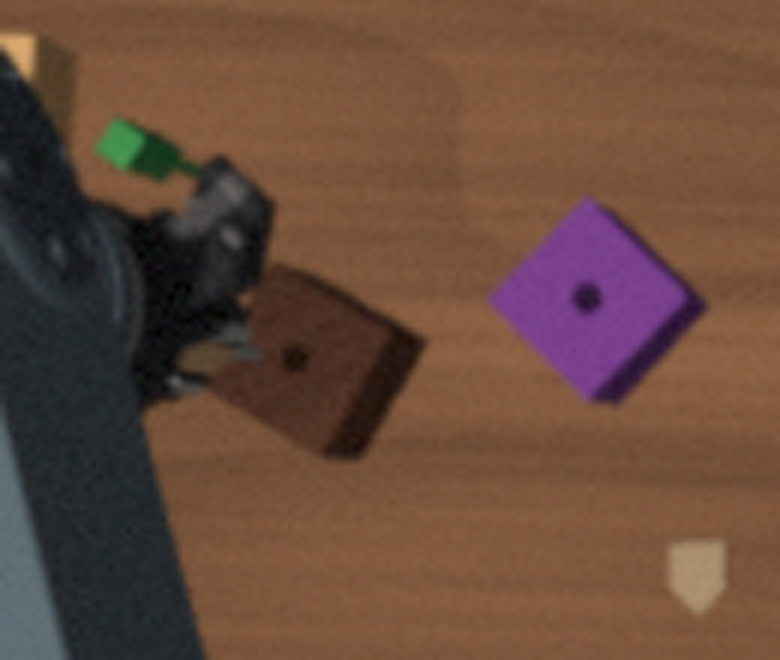

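Run:
```python
from h import *
print(plane("top",(128.75,249.25),.06))
go([.6111,.0268,.165],12.6)
```

```text
[0.44518427 0.34673679 0.06      ]
linear [-14.3   33.21   0.35] cm |36.2| rot [-0.   0.2 38.2]
```

```bash
python3 -m handwheel '[{"grip":0.5,"linear":[-4,9,-0.5],"rotation":[0,0,8]},{"grip":0.5,"linear":[-14.3,33.2,0],"rotation":[0,0,38.2]},{"grip":0.5,"linear":[-14.3,33.2,0],"rotation":[0,0,38.2]},{"grip":0.5,"linear":[-14.3,33.2,0],"rotation":[0,0,38.2]},{"grip":0.5,"linear":[-14.3,33.2,0],"rotation":[0,0,38.2]},{"grip":0.5,"linear":[-14.3,33.2,0],"rotation":[0,0,38.2]},{"grip":0.5,"linear":[-14.3,33.2,0],"rotation":[0,0,38.2]},{"grip":0.5,"linear":[-14.3,33.2,0],"rotation":[0,0,38.2]},{"grip":0.5,"linear":[-14.3,33.2,0],"rotation":[0,0,38.2]},{"grip":0.5,"linear":[-14.3,33.2,0],"rotation":[0,0,38.2]},{"grip":0.5,"linear":[-14.3,33.2,0],"rotation":[0,0,38.2]},{"grip":0.5,"linear":[-14.3,33.2,0],"rotation":[0,0,38.2]}]'; python3 -m handwheel '[{"grip":0.5,"linear":[0,0,0.3],"rotation":[0,0,0]},{"grip":0.5,"linear":[0,0,0.3],"rotation":[0,0,0]},{"grip":0.5,"linear":[0,0,0.3],"rotation":[0,0,0]}]'
python3 - <<'E'
from h import *
go([.6111,.0268,.150],12.6)
s=cams.camera("side");t=cams.camera("top")
crop(s,205,150,100,85,8,"b_s.png");crop(t,205,135,100,75,8,"b_t.png")
E
```

```text
time_s: 5.85
eef_pos: [0.6109, 0.0279, 0.1687]
eef_rot: [-0.001, 0.994, 0.109, -0.001]
wrist_force: [-0.1, 1.1, -1.3]
opening: 0.178
time_s: 6.1
eef_pos: [0.6113, 0.0287, 0.1668]
eef_rot: [-0.0, 0.994, 0.11, -0.0]
wrist_force: [-0.0, 0.3, -0.7]
opening: 0.182
linear [-0.06  0.19  1.68] cm |1.7| rot [-0.   0.1  0.1]
```

View pics/b_s.png

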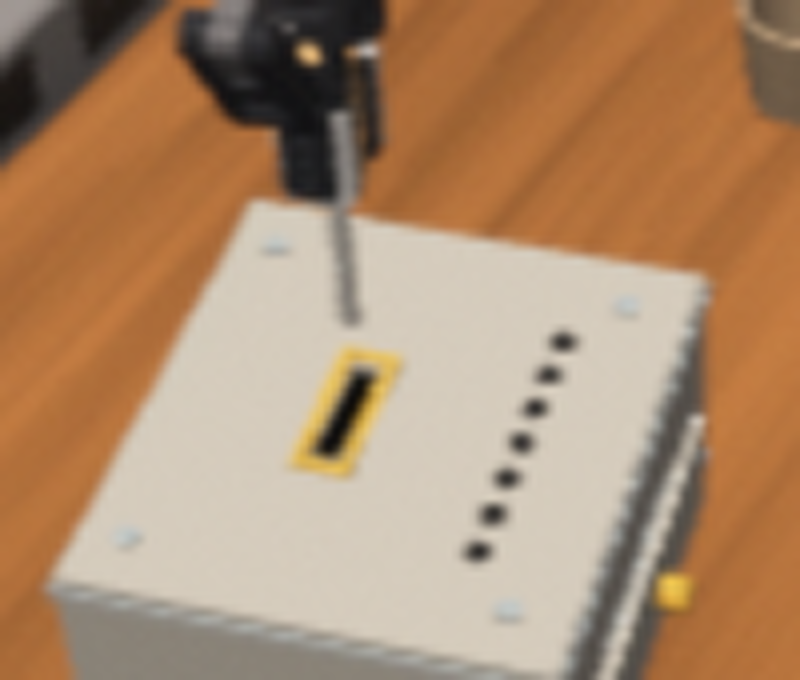

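View pics/b_t.png

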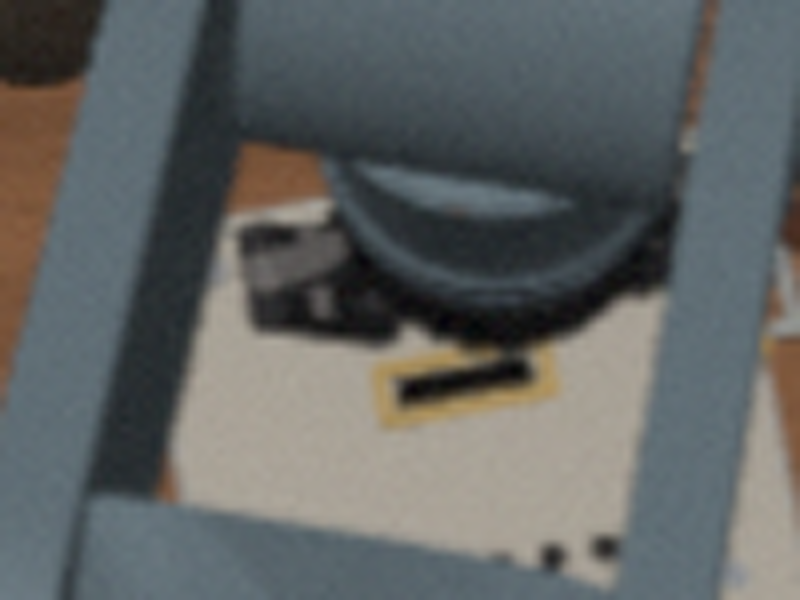

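The side view shows the shank tip above the lid, at crop (349,324), with the slot frame at crop (345,412). The top view is blocked by the wrist. I'll get the side camera's local bias by comparing the pin's known position with its image.

```bash
cat > tip.py <<'E'
from h import *
def tipmeas(im,off=.0564,show=True):
    p,r=tool(); tip=p+r.apply([0,0,off]); up=p+r.apply([0,0,off-.02])
    cam=cams.camera_info("side")["world_from_camera"][:3,3]; h=(cam-tip)*[1,1,0]; h=h/np.linalg.norm(h)*.003
    pr=proj("side",[tip,tip+h,up]); 
    g=im.astype(float).max(2); rows=[]
    for v in range(int(pr[2,1]),int(pr[0,1])+5):
        a=pr[0,0]+(pr[2,0]-pr[0,0])*(v-pr[0,1])/(pr[2,1]-pr[0,1])
        u=np.arange(int(a)-7,int(a)+9); w=g[v,u]; bg=np.median(w); k=np.clip(bg-w-12,0,None)
        rows.append((v,round(a,2),round((k*u).sum()/k.sum(),2) if k.sum()>20 else None,round(k.sum()/max(bg-g[v-0,u].min(),1),2),int(k.sum())))
    if show:
        print("tip",tip.round(4),"proj ctr,rim,up",pr.round(2).tolist())
        for x in rows: print(x)
    return tip,pr
E
python3 - <<'E'
from tip import *
im=cams.camera("side"); cv2.imwrite("pics/side1.png",im[:,:,::-1])
tipmeas(im)
# frame in side picture
c=im[188:212,236:260]; hsv=cv2.cvtColor(c,cv2.COLOR_RGB2HSV); m=cv2.inRange(hsv,(15,80,80),(35,255,255))
cn=max(cv2.findContours(m,cv2.RETR_EXTERNAL,2)[0],key=cv2.contourArea); r=cv2.minAreaRect(cn)
B=cv2.boxPoints(r)+[236,188]; W=np.array([plane("side",b,.084) for b in B]); print(B.round(1).tolist()); print(W.round(4).tolist(),W.mean(0),[np.linalg.norm(W[i]-W[i-1]).round(4) for i in range(4)])
# filled frame moments
f=np.zeros_like(m);cv2.drawContours(f,[cn],-1,1,-1);M=cv2.moments(f,True);q=(M['m10']/M['m00']+236,M['m01']/M['m00']+188);print(q,plane("side",q,.084))
E
```

```text
tip [0.6119 0.0281 0.111 ] proj ctr,rim,up [[248.46, 189.27], [248.55, 190.13], [247.8, 182.99]]
(182, np.float64(247.7), np.float64(247.54), np.float64(2.12), 153)
(183, np.float64(247.8), np.float64(247.61), np.float64(2.01), 145)
(184, np.float64(247.9), np.float64(247.75), np.float64(1.94), 153)
(185, np.float64(248.01), np.float64(247.81), np.float64(1.88), 150)
(186, np.float64(248.11), np.float64(247.91), np.float64(1.83), 152)
(187, np.float64(248.22), np.float64(247.92), np.float64(1.89), 157)
(188, np.float64(248.32), np.float64(248.05), np.float64(2.1), 170)
(189, np.float64(248.43), np.float64(248.19), np.float64(1.89), 137)
(190, np.float64(248.53), np.float64(248.11), np.float64(1.18), 46)
(191, np.float64(248.64), None, np.float64(0.0), 0)
(192, np.float64(248.74), None, np.float64(0.0), 0)
(193, np.float64(248.85), None, np.float64(0.0), 0)
[[240.4, 207.2], [248.4, 191.2], [255.2, 194.6], [247.2, 210.6]]
[[0.6137, 0.0661, 0.084], [0.6254, 0.0102, 0.084], [0.6042, 0.013, 0.084], [0.5935, 0.0683, 0.084]] [0.60919848 0.03940047 0.084     ] [np.float64(0.0203), np.float64(0.0571), np.float64(0.0213), np.float64(0.0563)]
(247.73134328358208, 201.044776119403) [0.60892614 0.0404741  0.084     ]
```

Run:
```python
from h import *
go([.6114,.0269,.1444],12.6)
```

```text
linear [-0.08  0.1   2.3 ] cm |2.3| rot [ 0. -0.  0.]
```

```bash
python3 -m handwheel '[{"grip":0.5,"linear":[-0.08,0.1,1],"rotation":[0,0,0]},{"grip":0.5,"linear":[-0.08,0.1,1.7],"rotation":[0,0,0]},{"grip":0.5,"linear":[-0.08,0.1,2.2],"rotation":[0,0,0]},{"grip":0.5,"linear":[-0.08,0.1,2.3],"rotation":[0,0,0]},{"grip":0.5,"linear":[-0.08,0.1,2.3],"rotation":[0,0,0]},{"grip":0.5,"linear":[-0.08,0.1,2.3],"rotation":[0,0,0]}]'
python3 - <<'E'
from tip import *
go([.6114,.0269,.1434],12.6)
im=cams.camera("side"); crop(im,225,170,50,50,14,"c_s.png"); tipmeas(im)
E
```

```text
time_s: 6.75
eef_pos: [0.6115, 0.0262, 0.1441]
eef_rot: [-0.0, 0.994, 0.109, -0.0]
wrist_force: [0.2, 0.2, -1.2]
opening: 0.179
linear [ 0.01 -0.07  0.07] cm |0.1| rot [-0.  0. -0.]
tip [0.6117 0.0261 0.088 ] proj ctr,rim,up [[249.7, 195.79], [249.79, 196.64], [249.07, 189.74]]
(189, np.float64(249.0), np.float64(248.91), np.float64(1.83), 152)
(190, np.float64(249.1), np.float64(248.93), np.float64(1.86), 155)
(191, np.float64(249.2), np.float64(248.92), np.float64(1.9), 150)
(192, np.float64(249.31), np.float64(249.2), np.float64(1.97), 153)
(193, np.float64(249.41), np.float64(249.2), np.float64(1.83), 137)
(194, np.float64(249.51), np.float64(249.54), np.float64(1.68), 116)
(195, np.float64(249.62), np.float64(249.81), np.float64(1.86), 151)
(196, np.float64(249.72), np.float64(250.0), np.float64(2.26), 224)
(197, np.float64(249.82), np.float64(249.71), np.float64(2.68), 442)
(198, np.float64(249.93), np.float64(249.2), np.float64(2.63), 491)
(199, np.float64(250.03), np.float64(248.84), np.float64(2.78), 537)
```

View pics/c_s.png

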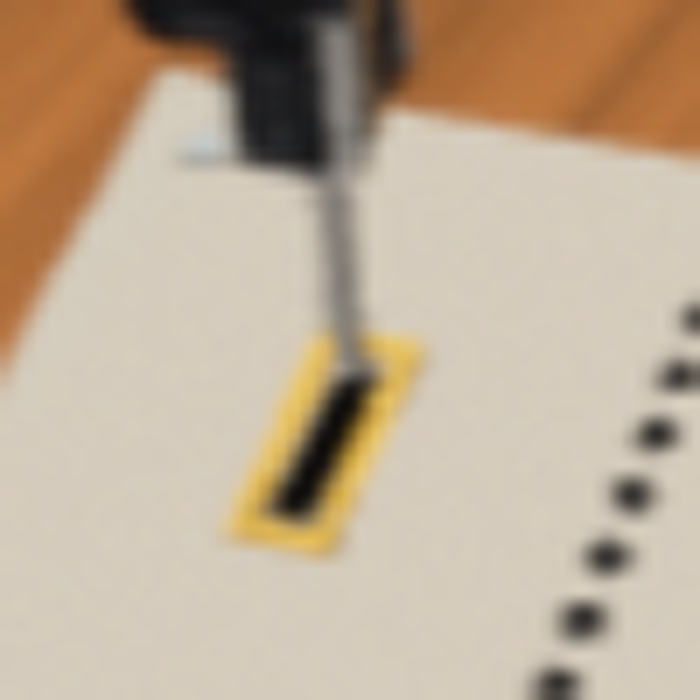

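The tip at crop (353,370) sits over the slot's crank end and is centred across it to within about 0.5 mm. I'll lower it slowly and watch the force.

```bash
python3 -m handwheel '[{"grip":0.5,"linear":[0,-0.05,0.1],"rotation":[0,0,0]},{"grip":0.5,"linear":[0,-0.05,0.2],"rotation":[0,0,0]},{"grip":0.5,"linear":[0,-0.05,0.3],"rotation":[0,0,0]},{"grip":0.5,"linear":[0,-0.05,0.4],"rotation":[0,0,0]},{"grip":0.5,"linear":[0,-0.05,0.5],"rotation":[0,0,0]},{"grip":0.5,"linear":[0,-0.05,0.5],"rotation":[0,0,0]}]'; python3 -m handwheel '[{"grip":0.5,"linear":[0,0,0.1],"rotation":[0,0,0]},{"grip":0.5,"linear":[0,0,0.2],"rotation":[0,0,0]},{"grip":0.5,"linear":[0,0,0.2],"rotation":[0,0,0]}]'
```

```text
time_s: 7.3
eef_pos: [0.6112, 0.0267, 0.139]
eef_rot: [-0.0, 0.994, 0.109, -0.0]
wrist_force: [-0.6, -0.8, -1.0]
opening: 0.179
time_s: 7.55
eef_pos: [0.6112, 0.0267, 0.137]
eef_rot: [-0.0, 0.994, 0.109, -0.0]
wrist_force: [-0.4, 0.4, -0.5]
opening: 0.176
```

```bash
python3 -m handwheel '[{"grip":0.5,"linear":[0,0,0.2],"rotation":[0,0,0]},{"grip":0.5,"linear":[0,0,0.4],"rotation":[0,0,0]},{"grip":0.5,"linear":[0,0,0.6],"rotation":[0,0,0]},{"grip":0.5,"linear":[0,0,0.8],"rotation":[0,0,0]},{"grip":0.5,"linear":[0,0,1],"rotation":[0,0,0]},{"grip":0.5,"linear":[0,0,1],"rotation":[0,0,0]}]'
python3 - <<'E'
from tip import *
im=cams.camera("side"); crop(im,225,170,50,50,14,"d_s.png")
E
```

```text
time_s: 8.05
eef_pos: [0.611, 0.0267, 0.1266]
eef_rot: [-0.0, 0.994, 0.109, -0.0]
wrist_force: [-0.5, -0.7, -0.7]
opening: 0.178
```

View pics/d_s.png

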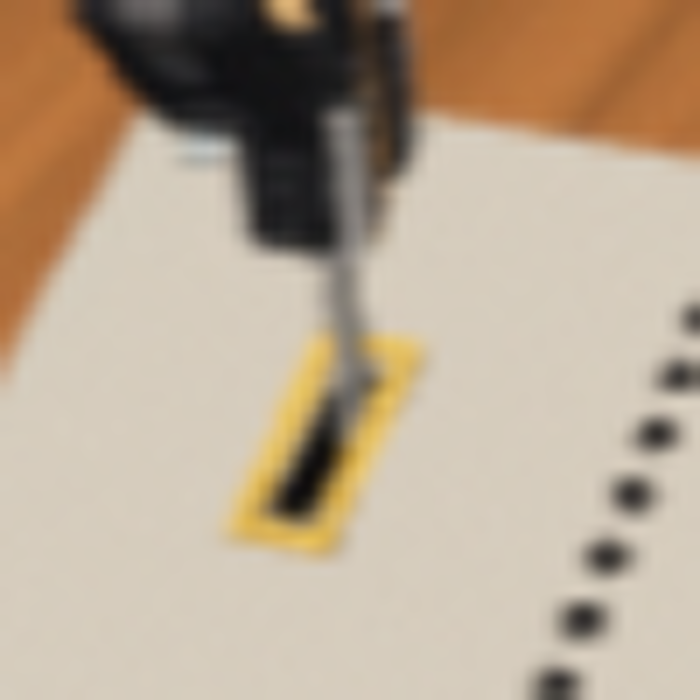

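The pin is inside the slot, entering at crop (355,390) and free of force. Going down to about 31 mm below the lid.

```bash
python3 -m handwheel '[{"grip":0.5,"linear":[0,0,0.2],"rotation":[0,0,0]},{"grip":0.5,"linear":[0,0,0.5],"rotation":[0,0,0]},{"grip":0.5,"linear":[0,0,0.6],"rotation":[0,0,0]},{"grip":0.5,"linear":[0,0,0.6],"rotation":[0,0,0]}]'; python3 -m handwheel '[{"grip":0.5,"linear":[0,0,0.2],"rotation":[0,0,0]},{"grip":0.5,"linear":[0,0,0.5],"rotation":[0,0,0]},{"grip":0.5,"linear":[0,0,0.8],"rotation":[0,0,0]},{"grip":0.5,"linear":[0,0,1.1],"rotation":[0,0,0]},{"grip":0.5,"linear":[0,0,1.1],"rotation":[0,0,0]},{"grip":0.5,"linear":[0,0,1.1],"rotation":[0,0,0]}]'
```

```text
time_s: 8.43
eef_pos: [0.611, 0.0268, 0.1207]
eef_rot: [-0.0, 0.994, 0.109, -0.0]
wrist_force: [-0.1, -0.3, -0.5]
opening: 0.182
time_s: 8.93
eef_pos: [0.6111, 0.0267, 0.1098]
eef_rot: [-0.0, 0.994, 0.109, -0.0]
wrist_force: [0.1, 0.6, -1.1]
opening: 0.177
```

```bash
python3 -m handwheel '[{"grip":0.5,"linear":[0,-0.1,0],"rotation":[0,0,0]},{"grip":0.5,"linear":[0,-0.1,0],"rotation":[0,0,0]}]'|sed -n '2p;4p'; python3 -m handwheel '[{"grip":0.5,"linear":[0,-0.1,0],"rotation":[0,0,0]},{"grip":0.5,"linear":[0,-0.1,0],"rotation":[0,0,0]}]'|sed -n '2p;4p';  python3 -m handwheel '[{"grip":0.5,"linear":[0,-0.1,0],"rotation":[0,0,0]},{"grip":0.5,"linear":[0,-0.1,0],"rotation":[0,0,0]}]'|sed -n '2p;4p'
```

```text
eef_pos: [0.6112, 0.0278, 0.1104]
wrist_force: [0.1, 0.2, -0.0]
eef_pos: [0.611, 0.0288, 0.1104]
wrist_force: [0.5, 0.7, -1.4]
eef_pos: [0.6107, 0.0298, 0.1103]
wrist_force: [-0.1, 0.3, -0.5]
```

```bash
python3 -m handwheel '[{"grip":0.5,"linear":[0,-0.1,0],"rotation":[0,0,0]},{"grip":0.5,"linear":[0,-0.1,0],"rotation":[0,0,0]}]'|sed -n '2p;4p'; python3 -m handwheel '[{"grip":0.5,"linear":[0,-0.1,0],"rotation":[0,0,0]},{"grip":0.5,"linear":[0,-0.1,0],"rotation":[0,0,0]}]'|sed -n '2p;4p';  python3 -m handwheel '[{"grip":0.5,"linear":[0,0,0],"rotation":[0,0,0]}]'|sed -n '2p;4p'
```

```text
eef_pos: [0.6104, 0.0308, 0.1102]
wrist_force: [0.1, -0.3, -1.2]
eef_pos: [0.6104, 0.0313, 0.1103]
wrist_force: [-0.2, -1.5, -0.4]
eef_pos: [0.6104, 0.0312, 0.1103]
wrist_force: [0.2, -2.3, -0.5]
```

First contact came at eef y ≈ 0.0311, with about 2 N. Pushing on in small steps.

```bash
python3 -m handwheel '[{"grip":0.5,"linear":[0,-0.1,0],"rotation":[0,0,0]},{"grip":0.5,"linear":[0,-0.1,0],"rotation":[0,0,0]}]'|sed -n '2p;4p'; python3 -m handwheel '[{"grip":0.5,"linear":[0,-0.1,0],"rotation":[0,0,0]},{"grip":0.5,"linear":[0,-0.1,0],"rotation":[0,0,0]}]'|sed -n '2p;4p';  python3 -m handwheel '[{"grip":0.5,"linear":[0,0,0],"rotation":[0,0,0]}]'|sed -n '2p;4p'
```

```text
eef_pos: [0.6102, 0.0318, 0.1103]
wrist_force: [0.0, -4.7, -1.0]
eef_pos: [0.61, 0.033, 0.1103]
wrist_force: [1.3, -4.7, -1.6]
eef_pos: [0.6099, 0.0331, 0.1103]
wrist_force: [1.0, -4.2, -1.4]
```

```bash
python3 -m handwheel '[{"grip":0.5,"linear":[0,-0.1,0],"rotation":[0,0,0]},{"grip":0.5,"linear":[0,-0.1,0],"rotation":[0,0,0]}]'|sed -n '2p;4p';  python3 -m handwheel '[{"grip":0.5,"linear":[0,0,0],"rotation":[0,0,0]}]'|sed -n '2p;4p'
python3 - <<'E'
from h import *
im=cams.camera("side"); crop(im,205,170,100,85,7,"e_s.png")
E
```

```text
eef_pos: [0.6095, 0.0349, 0.1102]
wrist_force: [0.0, -2.1, -1.7]
eef_pos: [0.6095, 0.0352, 0.1102]
wrist_force: [-0.8, 0.2, 0.4]
```

View pics/e_s.png

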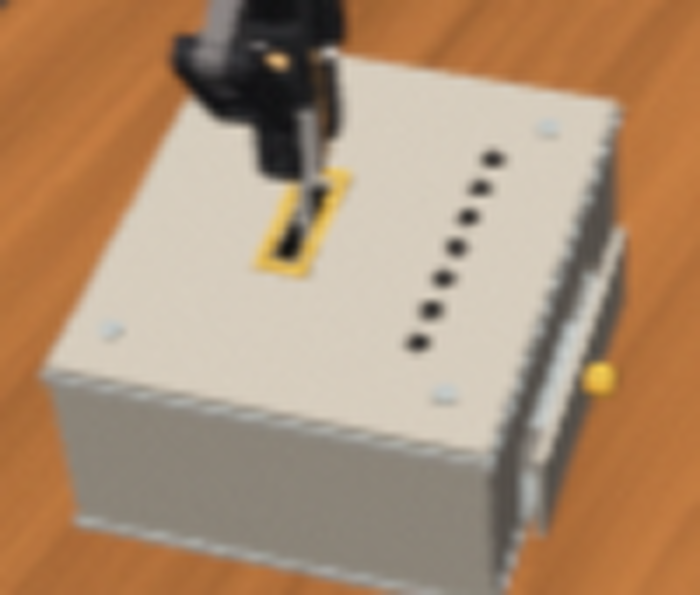

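The force eased off after about 4 mm and the tray is moving: the knob shifted from crop (590,378) to (600,378). Holding for 1 s, then checking.

```bash
python3 -m handwheel '[{"grip":0.5,"linear":[0,0,0],"rotation":[0,0,0]},{"grip":0.5,"linear":[0,0,0],"rotation":[0,0,0]},{"grip":0.5,"linear":[0,0,0],"rotation":[0,0,0]},{"grip":0.5,"linear":[0,0,0],"rotation":[0,0,0]},{"grip":0.5,"linear":[0,0,0],"rotation":[0,0,0]},{"grip":0.5,"linear":[0,0,0],"rotation":[0,0,0]},{"grip":0.5,"linear":[0,0,0],"rotation":[0,0,0]},{"grip":0.5,"linear":[0,0,0],"rotation":[0,0,0]},{"grip":0.5,"linear":[0,0,0],"rotation":[0,0,0]},{"grip":0.5,"linear":[0,0,0],"rotation":[0,0,0]},{"grip":0.5,"linear":[0,0,0],"rotation":[0,0,0]},{"grip":0.5,"linear":[0,0,0],"rotation":[0,0,0]}]'
python3 - <<'E'
from h import *
im=cams.camera("side"); crop(im,205,170,120,85,6,"f_s.png")
E
```

```text
time_s: 11.57
eef_pos: [0.6096, 0.0345, 0.1102]
eef_rot: [-0.0, 0.994, 0.109, -0.0]
wrist_force: [0.4, -0.3, -0.4]
opening: 0.178
```

View pics/f_s.png

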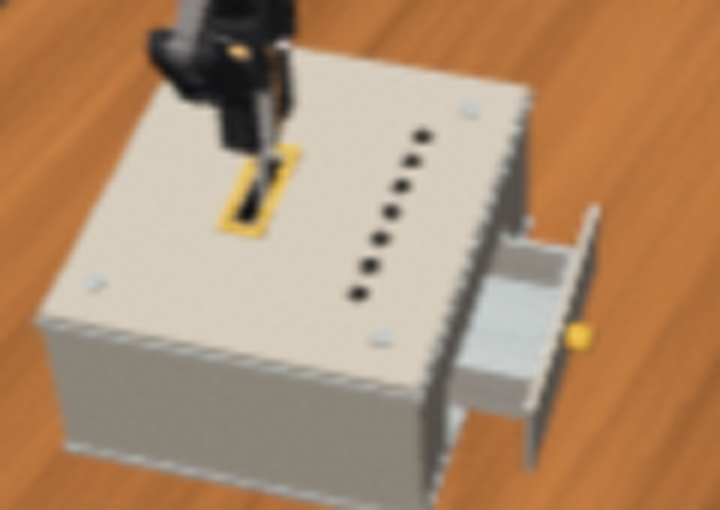

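```bash
python3 - <<'E'
from h import *
c=lambda x,y,u,v,k:((x+.5)/k-.5+u,(y+.5)/k-.5+v)
for z in(.03,.045): 
    a=plane("side",c(590,378,205,170,7),z);b=plane("side",c(579,337,205,170,6),z);print(a.round(4),b.round(4),np.linalg.norm(a-b))
go([.6112,.027,.1102],12.6)
E
python3 -m handwheel '[{"grip":0.5,"linear":[0.03,0.2,0],"rotation":[0,0,0]},{"grip":0.5,"linear":[0.03,0.4,0],"rotation":[0,0,0]},{"grip":0.5,"linear":[0.03,0.6,0],"rotation":[0,0,0]},{"grip":0.5,"linear":[0.03,0.6,0],"rotation":[0,0,0]}]'
```

```text
[0.51   0.0173 0.03  ] [0.4801 0.0101 0.03  ] 0.030669374293676555
[0.5039 0.0293 0.045 ] [0.4747 0.0222 0.045 ] 0.03000723837654631
linear [-0.01  0.76  0.  ] cm |0.8| rot [-0.  0. -0.]
time_s: 11.95
eef_pos: [0.6114, 0.0282, 0.1103]
eef_rot: [0.0, 0.994, 0.109, 0.0]
wrist_force: [1.1, -0.5, -0.6]
opening: 0.177
```

Run:
```python
from h import *
im=cams.camera("side"); crop(im,205,170,120,85,6,"f2_s.png")
for f in("side0.png",):
    pass
def knob(im):
    h=cv2.cvtColor(im,cv2.COLOR_RGB2HSV); m=cv2.inRange(h,(18,120,120),(35,255,255)); m[:,:270]=0;m[:, 330:]=0;m[:205]=0;m[245:]=0
    M=cv2.moments(m,True); return M['m10']/M['m00'],M['m01']/M['m00'],M['m00']
a=knob(cv2.imread("pics/side0.png")[:,:,::-1].copy());b=knob(im);print(a,b)
p,q=plane("side",a[:2],.04),plane("side",b[:2],.04);print(p,q,np.linalg.norm(p-q))
```

```text
(288.6111111111111, 223.33333333333334, 18.0) (303.3809523809524, 226.1904761904762, 21.0)
[0.50678221 0.02483671 0.04      ] [0.4709837  0.01695908 0.04      ] 0.03665502192371817
```

View pics/f2_s.png

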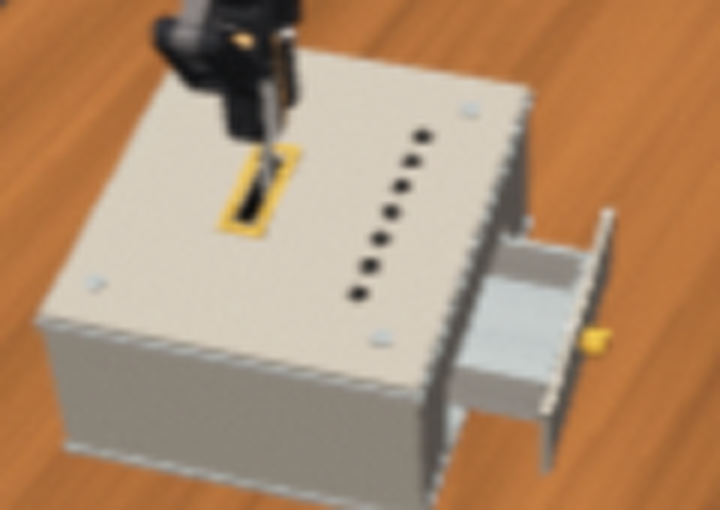

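The tray is still sliding: 30 mm, now about 37 mm. I'll draw the pin back to the entry spot, which gives it time, then lift.

```bash
python3 -m handwheel '[{"grip":0.5,"linear":[0,0.1,0],"rotation":[0,0,0]},{"grip":0.5,"linear":[0,0.1,0],"rotation":[0,0,0]},{"grip":0.5,"linear":[0,0.1,-0.5],"rotation":[0,0,0]},{"grip":0.5,"linear":[0,0.1,-1.5],"rotation":[0,0,0]},{"grip":0.5,"linear":[0,0.1,-2.5],"rotation":[0,0,0]},{"grip":0.5,"linear":[0,0.1,-3.5],"rotation":[0,0,0]},{"grip":0.5,"linear":[0,0.1,-4.5],"rotation":[0,0,0]},{"grip":0.5,"linear":[0,0.1,-6],"rotation":[0,0,0]},{"grip":0.5,"linear":[0,0.1,-6],"rotation":[0,0,0]},{"grip":0.5,"linear":[0,0.1,-6],"rotation":[0,0,0]}]'
python3 - <<'E'
from tip import *
go([.4454,.3482,.17],50.8)
im=cams.camera("side"); crop(im,205,150,120,105,6,"f3_s.png");
h=cv2.cvtColor(im,cv2.COLOR_RGB2HSV); m=cv2.inRange(h,(18,120,120),(35,255,255)); m[:,:270]=0;m[:, 330:]=0;m[:205]=0;m[245:]=0
M=cv2.moments(m,True); b=M['m10']/M['m00'],M['m01']/M['m00'];print(b,np.linalg.norm(plane("side",b,.04)-[.50678,.02484,.04]))
tipmeas(im)
E
```

```text
time_s: 12.83
eef_pos: [0.6124, 0.0276, 0.172]
eef_rot: [0.0, 0.994, 0.109, 0.002]
wrist_force: [-0.2, -0.2, -1.3]
opening: 0.177
linear [ -9.33 -34.92   0.13] cm |36.1| rot [  0.1  -0.2 -38.2]
(306.14285714285717, 226.8095238095238) 0.04350629169700519
tip [0.6117 0.0277 0.1143] proj ctr,rim,up [[248.52, 188.19], [248.61, 189.05], [247.87, 181.88]]
(181, np.float64(247.77), np.float64(246.5), np.float64(2.29), 174)
(182, np.float64(247.88), np.float64(247.35), np.float64(2.22), 171)
(183, np.float64(247.98), np.float64(247.48), np.float64(2.18), 161)
(184, np.float64(248.09), np.float64(247.59), np.float64(2.08), 152)
(185, np.float64(248.19), np.float64(247.72), np.float64(1.95), 154)
(186, np.float64(248.29), np.float64(247.79), np.float64(1.9), 154)
(187, np.float64(248.4), np.float64(247.85), np.float64(1.87), 149)
(188, np.float64(248.5), np.float64(247.88), np.float64(1.5), 66)
(189, np.float64(248.6), None, np.float64(0.0), 0)
(190, np.float64(248.71), None, np.float64(0.0), 0)
(191, np.float64(248.81), None, np.float64(0.0), 0)
(192, np.float64(248.91), None, np.float64(0.0), 0)
```

View pics/f3_s.png

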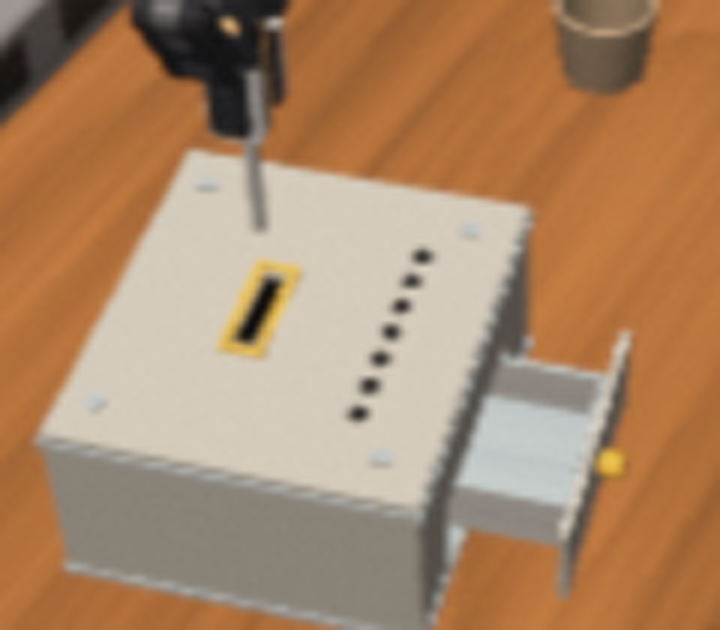

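The tray is now about 44–45 mm out and the pin is clear of the slot. Taking it back to the stand.

```bash
python3 -m handwheel '[{"grip":0.5,"linear":[-2,-8,-0.5],"rotation":[0,0,-7]},{"grip":0.5,"linear":[-9.3,-34.9,-0.5],"rotation":[0,0,-38.2]},{"grip":0.5,"linear":[-9.3,-34.9,-0.5],"rotation":[0,0,-38.2]},{"grip":0.5,"linear":[-9.3,-34.9,-0.5],"rotation":[0,0,-38.2]},{"grip":0.5,"linear":[-9.3,-34.9,-0.5],"rotation":[0,0,-38.2]},{"grip":0.5,"linear":[-9.3,-34.9,-0.5],"rotation":[0,0,-38.2]},{"grip":0.5,"linear":[-9.3,-34.9,-0.5],"rotation":[0,0,-38.2]},{"grip":0.5,"linear":[-9.3,-34.9,-0.5],"rotation":[0,0,-38.2]},{"grip":0.5,"linear":[-9.3,-34.9,-0.5],"rotation":[0,0,-38.2]},{"grip":0.5,"linear":[-9.3,-34.9,-0.5],"rotation":[0,0,-38.2]},{"grip":0.5,"linear":[-9.3,-34.9,-0.5],"rotation":[0,0,-38.2]},{"grip":0.5,"linear":[-9.3,-34.9,-0.5],"rotation":[0,0,-38.2]}]'; python3 -m handwheel '[{"grip":0.5,"linear":[0,0,1],"rotation":[0,0,0]},{"grip":0.5,"linear":[0,0,2],"rotation":[0,0,0]},{"grip":0.5,"linear":[0,0,2.5],"rotation":[0,0,0]},{"grip":0.5,"linear":[0,0,2.5],"rotation":[0,0,0]},{"grip":0.5,"linear":[0,0,2.5],"rotation":[0,0,0]}]'
python3 - <<'E'
from tip import *
go([.4454,.3482,.13],50.8)
im=cams.camera("side"); crop(im,190,270,100,100,7,"h_s.png"); tip,pr=tipmeas(im,show=False); print(tip,pr)
E
```

```text
time_s: 13.88
eef_pos: [0.4445, 0.3476, 0.1744]
eef_rot: [0.0, 0.903, 0.429, -0.001]
wrist_force: [-0.2, -0.1, -1.4]
opening: 0.179
time_s: 14.3
eef_pos: [0.4446, 0.3473, 0.1492]
eef_rot: [0.0, 0.904, 0.428, -0.001]
wrist_force: [-0.6, -0.4, -0.1]
opening: 0.179
linear [0.13 0.01 1.92] cm |1.9| rot [-0.   0.1 -0.1]
[0.44487281 0.34767293 0.09350388] [[236.51331028 337.16196143]
 [236.86103848 338.72571932]
 [235.33700186 331.90362133]]
```

View pics/h_s.png

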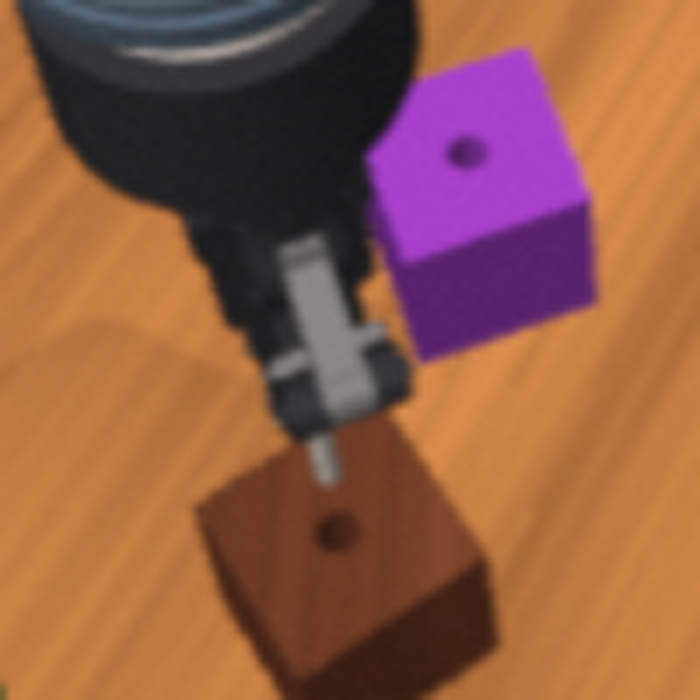

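Run:
```python
from h import *
c=lambda x,y,u,v,k:((x+.5)/k-.5+u,(y+.5)/k-.5+v)
print("hole",plane("side",c(338,532,190,270,7),.06)); print("rim seen",plane("side",c(327,484,190,270,7),.0930))
p,r=tool(); cam=cams.camera_info("side")["world_from_camera"][:3,3]; h=(cam-p)*[1,1,0]; print("rim offset",h/np.linalg.norm(h)*.003, "tcp",p)
```

```text
hole [0.44558885 0.34825248 0.06      ]
rim seen [0.44386588 0.35009853 0.093     ]
rim offset [-0.00208482  0.00215721  0.        ] tcp [0.44490466 0.34768798 0.14990387]
```

The tip lines up with the hole to within 1 mm, against 2.5 mm of clearance. Lowering in stages.

```bash
python3 -m handwheel '[{"grip":0.5,"linear":[0.05,0,1],"rotation":[0,0,0]},{"grip":0.5,"linear":[0.05,0,2],"rotation":[0,0,0]},{"grip":0.5,"linear":[0.05,0,2.8],"rotation":[0,0,0]},{"grip":0.5,"linear":[0.05,0,3.3],"rotation":[0,0,0]},{"grip":0.5,"linear":[0.05,0,3.8],"rotation":[0,0,0]},{"grip":0.5,"linear":[0.05,0,3.8],"rotation":[0,0,0]}]';  python3 -m handwheel '[{"grip":0.5,"linear":[0,0,0.5],"rotation":[0,0,0]},{"grip":0.5,"linear":[0,0,0.5],"rotation":[0,0,0]}]'
python3 - <<'E'
from h import *
im=cams.camera("side"); crop(im,190,270,100,100,7,"i_s.png"); go([.4452,.3482,.0664],50.8)
E
```

```text
time_s: 14.85
eef_pos: [0.4442, 0.3481, 0.1107]
eef_rot: [0.0, 0.903, 0.429, -0.001]
wrist_force: [-0.1, -1.1, -0.7]
opening: 0.181
time_s: 15.02
eef_pos: [0.4448, 0.3484, 0.1066]
eef_rot: [0.0, 0.903, 0.429, -0.0]
wrist_force: [-0.6, -0.4, -0.7]
opening: 0.18
linear [0.   0.04 4.05] cm |4.1| rot [-0.  0. -0.]
```

View pics/i_s.png

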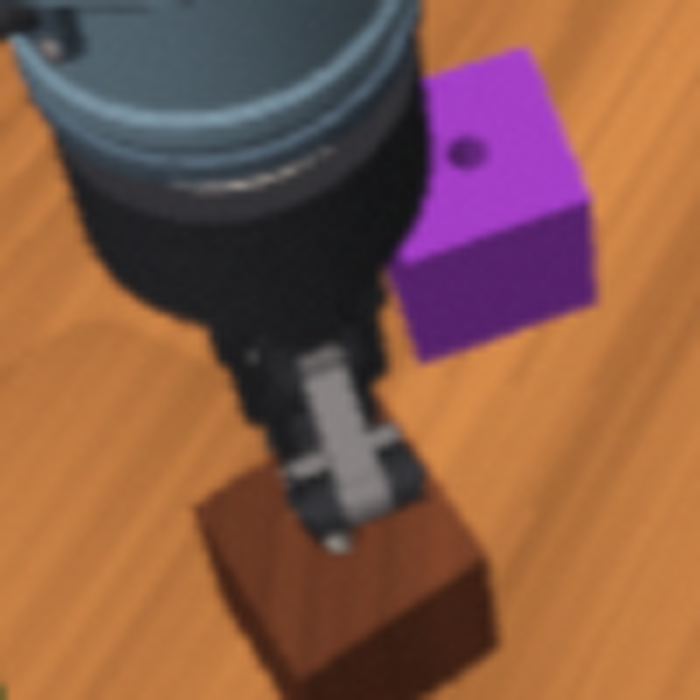

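The shank is entering the hole at crop (338,543), about 10 mm in, with no force. Continuing down.

```bash
python3 -m handwheel '[{"grip":0.5,"linear":[0,0.02,1],"rotation":[0,0,0]},{"grip":0.5,"linear":[0,0.02,2],"rotation":[0,0,0]},{"grip":0.5,"linear":[0,0.03,2.5],"rotation":[0,0,0]},{"grip":0.5,"linear":[0,0.03,2.5],"rotation":[0,0,0]}]';  python3 -m handwheel '[{"grip":0.5,"linear":[0,0,0.5],"rotation":[0,0,0]},{"grip":0.5,"linear":[0,0,1],"rotation":[0,0,0]},{"grip":0.5,"linear":[0,0,1.3],"rotation":[0,0,0]},{"grip":0.5,"linear":[0,0,1.4],"rotation":[0,0,0]},{"grip":0.5,"linear":[0,0,1.4],"rotation":[0,0,0]}]'
python3 - <<'E'
from h import *
go([.4452,.3482,.0664],50.8)
E
```

```text
time_s: 15.4
eef_pos: [0.4439, 0.3476, 0.0801]
eef_rot: [0.0, 0.903, 0.429, -0.002]
wrist_force: [-0.7, 0.1, -0.9]
opening: 0.178
time_s: 15.82
eef_pos: [0.4451, 0.3483, 0.0679]
eef_rot: [-0.0, 0.903, 0.429, -0.0]
wrist_force: [0.3, 0.6, -0.4]
opening: 0.182
linear [0.   0.01 0.15] cm |0.1| rot [-0.  0. -0.]
```

```bash
python3 -m handwheel '[{"grip":0.5,"linear":[0,0,0.1],"rotation":[0,0,0]},{"grip":0.5,"linear":[0,0,0.1],"rotation":[0,0,0]},{"grip":0.5,"linear":[0,0,0.13],"rotation":[0,0,0]},{"grip":0.5,"linear":[0,0,0.13],"rotation":[0,0,0]}]'
```

```text
time_s: 16.15
eef_pos: [0.4454, 0.3484, 0.0671]
eef_rot: [-0.0, 0.903, 0.429, 0.0]
wrist_force: [-0.5, -0.3, -0.6]
opening: 0.177
```

```bash
python3 -m handwheel '[{"grip":0.5,"linear":[0,0,0.05],"rotation":[0,0,0]},{"grip":0.5,"linear":[0,0,0.05],"rotation":[0,0,0]},{"grip":0.5,"linear":[0,0,0.05],"rotation":[0,0,0]}]'; python3 -m handwheel '[{"grip":2.5,"linear":[0,0,0],"rotation":[0,0,0]},{"grip":4,"linear":[0,0,0],"rotation":[0,0,0]},{"grip":5,"linear":[0,0,0],"rotation":[0,0,0]},{"grip":5,"linear":[0,0,0],"rotation":[0,0,0]},{"grip":5,"linear":[0,0,0],"rotation":[0,0,0]}]'; python3 -m handwheel '[{"grip":5,"linear":[0,0,-1],"rotation":[0,0,0]},{"grip":5,"linear":[0,0,-3],"rotation":[0,0,0]},{"grip":5,"linear":[0,0,-6],"rotation":[0,0,0]},{"grip":5,"linear":[0,0,-9],"rotation":[0,0,0]},{"grip":5,"linear":[0,0,-12],"rotation":[0,0,0]},{"grip":5,"linear":[0,0,-14],"rotation":[0,0,0]},{"grip":5,"linear":[0,0,-14],"rotation":[0,0,0]}]'
python3 - <<'E'
from h import *
go([.45,-.05,.25],50.8)
E
```

```text
time_s: 16.4
eef_pos: [0.4453, 0.3484, 0.0665]
eef_rot: [-0.0, 0.903, 0.429, 0.0]
wrist_force: [-0.4, 0.8, -0.8]
opening: 0.179
time_s: 16.82
eef_pos: [0.4453, 0.3484, 0.0665]
eef_rot: [-0.0, 0.903, 0.429, 0.0]
wrist_force: [0.5, -0.2, -0.9]
opening: 0.587
time_s: 17.4
eef_pos: [0.448, 0.3498, 0.213]
eef_rot: [-0.0, 0.903, 0.429, 0.005]
wrist_force: [1.2, 0.8, 1.1]
opening: 0.586
linear [-30.82  25.45  -3.87] cm |40.2| rot [ 0.2 -0.5 -0. ]
```

Moving aside to check everything unobstructed.

```bash
python3 -m handwheel '[{"grip":5,"linear":[-30,25,-4],"rotation":[0,0,0]},{"grip":5,"linear":[-30,25,-4],"rotation":[0,0,0]},{"grip":5,"linear":[-30,25,-4],"rotation":[0,0,0]},{"grip":5,"linear":[-30,25,-4],"rotation":[0,0,0]},{"grip":5,"linear":[-30,25,-4],"rotation":[0,0,0]},{"grip":5,"linear":[-30,25,-4],"rotation":[0,0,0]},{"grip":5,"linear":[-30,25,-4],"rotation":[0,0,0]},{"grip":5,"linear":[-30,25,-4],"rotation":[0,0,0]},{"grip":5,"linear":[-30,25,-4],"rotation":[0,0,0]},{"grip":5,"linear":[-30,25,-4],"rotation":[0,0,0]},{"grip":5,"linear":[-30,25,-4],"rotation":[0,0,0]},{"grip":5,"linear":[-30,25,-4],"rotation":[0,0,0]}]'
python3 - <<'E'
from h import *
im=cams.camera("side"); t=cams.camera("top")
cv2.imwrite("pics/side9.png",im[:,:,::-1]);cv2.imwrite("pics/top9.png",t[:,:,::-1]); crop(im,200,310,80,75,8,"j_s.png")
h=cv2.cvtColor(im,cv2.COLOR_RGB2HSV); m=cv2.inRange(h,(18,120,120),(35,255,255)); m[:,:270]=0;m[:, 330:]=0;m[:205]=0;m[245:]=0
M=cv2.moments(m,True); b=M['m10']/M['m00'],M['m01']/M['m00'];print(b,np.linalg.norm(plane("side",b,.04)-[.50678,.02484,.04]))
E
```

```text
time_s: 18.4
eef_pos: [0.4489, -0.0428, 0.2464]
eef_rot: [-0.0, 0.904, 0.427, 0.0]
wrist_force: [-0.5, 0.1, 0.0]
opening: 0.584
(306.05, 226.9) 0.04335804892213526
```

View pics/j_s.png

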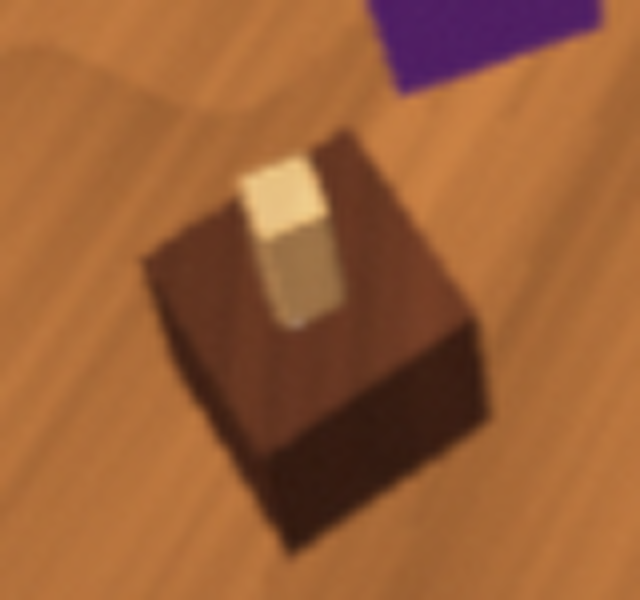

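View pics/side9.png

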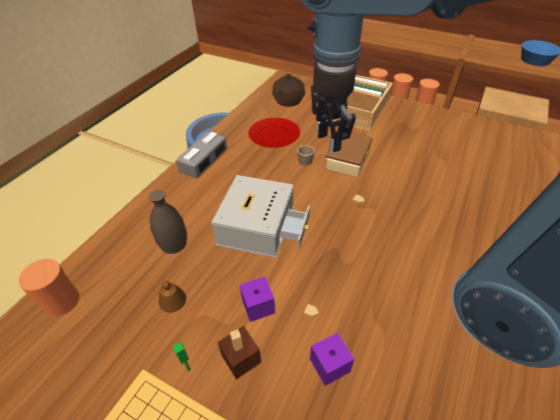

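View pics/top9.png

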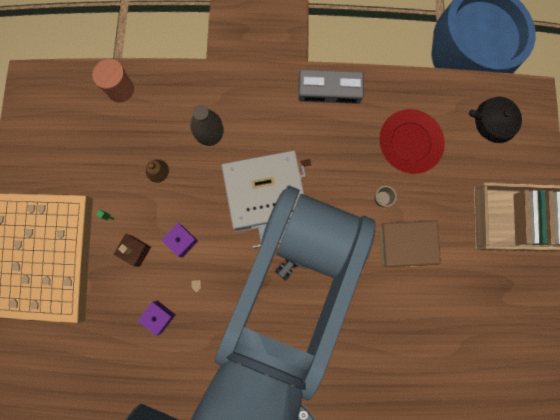

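The pin stands seated as at the start, with its handle top at crop (285,195). The tray is out and has stopped: the knob gave the same reading about 5 s apart. The bystanders are unmoved. Handing in.

```bash
python3 -c "
from bench import ctrl
print(ctrl.hand_in())"
```

```text
the job is handed in; nothing more can be done
None
```

The tray is fully out and the pin is back upright in its stand, fully down; I handed the job in at about 18.5 s of the 70 s allowed.

- **Catch:** I took the pin from the dark wooden stand and lowered it through the crank end of the slot without any noticeable force. I felt the catch at about 2 N and slid it about 4 mm until it tripped. The highest force read between steps was 4.7 N, and I did not push on to the end stop.
- **Tray:** It took longer than the 1 s given, about 2 to 3 s, to come out. By the knob in the side view it stands 43.4 to 43.5 mm out. It did not move over the last 5 s, so I take it as the full 45 mm within the camera's accuracy.
- **Pin:** It went in at the same height as when I picked it up, within 0.1 mm. In the side view the handle sits as it did at the start, flush on the block.
- **Other things:** Everything visible in the last pictures is unmoved. The arm hid one shogi piece from the top camera, but the side view shows it in place. The gripper was clear of everything at hand-in.
- **Disagreement:** The two cameras differed by about 3 mm in y. I settled it by comparing the pin's known position with the side view.

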